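# Lock the equipment case with its stiff key

## Task

Shut the lid of the grey equipment case. Then take the yellow key that stands in its lock, press it down lightly and turn it gently back and forth until it drops fully home into the hidden slot, and turn it clockwise to the stop, in line with the red marks. Leave the key in the lock and do not disturb the heat sink, the pot or the tape roll.

Things in the scene. Friction and masses are not known exactly. Their poses are not given: they have to be found in the camera images.
- case: grey steel equipment case, fixed to the bench. Tray 150 (x) x 140 (y) x 60 mm high; origin at the centre of its underside, z up, x towards the lid's hinge at the back, y to the left. On its right side (-y) sits a 76 mm square, 60 mm high lock pod. More than 50 N between key and lock counts as forcing it
- lid (a joint): opening angle of the blue lid, rad: 0 shut, grows as the front edge rises; starts between 0.35 and 0.75. Stiff hinge: the lid stays where it is left and yields to about 3 N at the front edge. Shut means under 0.06
- lid_handle (a point): point at the black knob on the lid, 120 mm in front of the hinge line, midway across the lid, 41 mm above the lid's underside
- lid_hinge (a point): middle of the lid's hinge line, along the case's y at the tray's back edge, 60.5 mm above the bench. The lid is a flat plate, 150 mm from hinge to front edge, 140 mm wide, 6 mm thick, its underside in the plane of the hinge line
- lock_top (a point): on the lock's upright axis, at the pod's top face (60 mm over the bench); at x = -30, y = -108 mm in the case's frame. Unseen below, a brass plug has an 8.5 mm wide slot open upwards. The slot starts at an unknown angle, 0.65 to 1.45 rad counter-clockwise (from above) of the red marks. The plug gives 4 mm downwards at 1 to 3 N, and turns stiffly (0.12 N m); the lock is greased
- lock_mark (a point): the front one of two red marks on the pod's top, 28 mm from the lock axis. Both lie on the line through the lock axis along the case's x: the locked direction of the key's bow. The plug, turned clockwise from above by the key, meets its stop there; the slot's play lets the key go about 0.15 rad to either side
- key: loose key, 40 to 65 g, standing in the lock; origin on its axis at the underside of its round flange (31 mm across, 4 mm thick), z up, bow along x. It starts 76 mm above the bench on a black friction collar (32 mm across, yields at about 1.5 N, stays down), the bow 0.3 to 0.6 rad counter-clockwise of the red marks
- key_bow (a point): centre of the key's flat yellow bow, 25 mm above the key's origin. The bow is 36 mm long (key's x), 10 mm thick (key's y, grip across it) and 28 mm high. Home means the key's origin is under 65 mm above the bench; locked means home with x within 0.3 rad of the case's x
- key_pin (a point): centre of the key's cross pin, 31 mm below the key's origin: 6 mm thick, 22 mm long along the key's x; it fits the hidden slot either way round. Pressed where it does not match, the key's origin stops 66 to 74 mm above the bench (lowest near the slot); where it matches (within about 0.15 rad), it goes down to 62 mm and stays there when released
- pot_white: loose bystander: white screw-top pot, 52 mm across and 52 mm high, origin at the centre of its underside; to be left alone
- tape_roll: loose bystander: roll of tan packing tape lying flat, 90 mm across and 25 mm high, origin at the centre of its underside; to be left alone
- heatsink: loose bystander: grey finned aluminium heat sink, 50 x 60 x 32 mm, origin at the centre of its underside; to be left alone
Things that resemble listed ones, but are neither listed nor needed, are in the scene too. Of the things shaped like the key, the bare steel one is meant.

How it is judged (in metres and radians):
On the way, in this order (a step that is already met when the one before it is completed fails the run):
1. the lid is shut (value of joint lid below 0.06 rad), for 0.2 s.
2. the key has dropped home into the slot (z of key in the frame of case below 0.065 m), for 0.2 s.
3. the key, still home, is turned to the red marks (z of key in the frame of case below 0.065 m and angle between the x axis of key and the x axis of case, either way round below 0.3 rad), for 0.2 s.
At the end, for the whole second after the job is handed in: The lid is shut (under 0.06 rad); the key stands in the lock fully home (its flange underside under 65 mm above the bench), its bow within 0.3 rad of the line of the red marks, at rest and released (all of step 3 and value of joint lid below 0.06 rad and horizontal distance between key and case below 0.12 m and linear speed of key below 0.02 m/s); the robot touches nothing.
It fails at once if the key is forced (more than 50 N between key and lock) (contact force between key and case above 50 N).
It fails at once if a bystander is pushed more than 3 cm or tipped (distance of any of heatsink, pot_white, tape_roll from where it was at the start of the episode above 0.03 m or angle between pot_white's own z axis and vertical above 0.5 rad).
It also fails if it takes over 61 s, if anything falls off the work surface, if the arm or the gripper's body presses on something with over 40 N, if the wrist force passes 120 N, or if a joint passes its speed limit or range.

## Robot

A 6-joint arm with a two-finger parallel gripper is mounted at the origin on a cart in front of the work surface, level with it; the furniture and walls round the work are solid. World frame = base frame: x ahead of the robot, y to its left, z up, the work surface at z = 0. Lengths are in mm, angles in rad, forces in N, time in s.
With the tool pointing down it reaches from about 275 to 850 mm from the base axis. Payload 19 kg.
Tool frame: the origin (TCP) lies at the very end of the fingers, on their centre line; the grasp point (between the pads) lies 19 mm behind it; z points along the fingers, y is the line along which they close (so a half turn about z gives the same grasp; the last joint's range is limited). The gripper opens to 85 mm and grips with 20 to 120 N. Pads are 22 mm wide; open, the fingers measure 114 mm over their backs; the gripper's body (76 mm by 85 mm) begins 54 mm behind the grasp point. The pads swing forward as they close: fully open they stand 13 mm farther back than shut.
Start: joints at [0.991, 0.15, 1.437, -0, 1.554, -0.134], TCP at [247.928, 518.77, 231.267] pointing down, gripper open.
Joint ranges: [-2.8, 2.8], [-0.68, 2.1], [0.12, 2.68], [-1.39, 4.53], [0.16, 2.79], [-2.81, 2.81]. Speed limits (rad/s): [1.89, 1.89, 2.22, 3.01, 3.01, 3.01].

## Interface

Orientations are given as a unit quaternion [w, x, y, z].
In Python, from station import status, cams, job gives the robot as it stands.
- The arm moves only by the tool move_arm, never from a script. Its arguments are lists of equal length, an entry for each row: "jaw": the gripper command: -1 is shut, 1 is fully open, values between are in proportion; "offset": the shift along the world's x, y, z scaled (see below), a list of three; "turn": the turn about the world's z scaled (see below). A call has 1 to 5 rows; each row shifts and turns the commanded pose from where the row before left it; what a row does not reach is not made up. The controller multiplies each number of a shift by 0.5 m and each number of a turn by 0.1 rad. A row lasts 1/12 s, in which the tool goes at most 41.7 mm and 7.16 degrees, less where a joint would pass 70% of its speed; a pose out of reach is approached as far as the arm can. A call with a number of a shift or a turn outside -1 to 1 is refused whole. A call with a gripper value outside its range is refused whole. The fingers move at their own pace and stop on an object; "newtons" is the grip in N (left out, the last holds). Time passes only in rows, so rows that do not move let the fingers close. It gives the time, the measured TCP pose, the force, the opening and the grip force at its end, in the units of the state.
- status.get_state(): the state, without advancing time (a new reading comes with each control period).
- cams.read_camera(name): name is "scene" or "top" or "wrist"; returns the picture (480x640x3 uint8, blue, green, red); there is no depth.
- cams.camera_model(name): a dict with "fx", "fy", "cx", "cy" (pixels), "k1" (the pictures are not rectified: a ray, as slopes to the right and down, at radius r is drawn at 1 + k1 r^2 times it, then the intrinsics apply), "world_from_camera" (4x4, takes a point from camera to world coordinates). Camera axes: x right, y down, z forward; pixel columns grow to the right and rows downward; lengths in mm; the calibration is good to about 2 mm. A picture is of the moment at which its call begins: read the wrist's pose just before it. camera_model takes no time and is no camera call; for the wrist camera it gives the pose at the moment of the call.
- job.finish_job(): hands the job in; it is judged then, once.
The state is a dict: "t": time; "joints": joint angles; "dq": joint speeds; "joint_efforts": joint torques, N m; "tool_pos": TCP position; "ee_rot": TCP orientation; "force": force on the tool from outside, world axes, zero at the start; "moment": the same for the moment, N m; "grip_width": opening from 0.0 (shut) to 1.0 (fully open); "gripper_force": force on a finger pad.
Only numpy, scipy, OpenCV 4.12 (cv2) and the standard library are available. Lean on these libraries where they do the work, as an engineer would, in place of code of your own. Each camera call takes 0.05 s, during which the arm holds its last target. There are 200 camera calls.

## Working session

There is one attempt and no reset: what is moved stays moved. The work goes in short steps, Python scripts to look and compute and a tool call to move; the robot and the scene stay as the last step left them, time stands still between calls to the robot, and variables do not carry over. Pictures are saved under pics/ and viewed, at most 10 in all, crops included, and the job is handed in when it is done.

Besides the shell and the picture viewer there is one more tool, called in YAML: its name, and indented under it one key for each argument. move_arm: Moves the arm, as the interface text tells. Shifts and turns lie within -1 to 1; 1 stands for 0.5 m of shift or 0.1 rad of turn. Its arguments: {"type":"object","properties":{"jaw":{"type":"array","items":{"type":"number"}},"offset":{"type":"array","items":{"type":"array","items":{"type":"number","minimum":-1,"maximum":1}}},"turn":{"type":"array","items":{"type":"number","minimum":-1,"maximum":1}},"newtons":{"type":"number"}},"required":["jaw","offset","turn"]}

```bash
mkdir -p pics; cat > h.py <<'E'
import numpy as np, cv2
from station import status, cams, job
def ray(m,u,v):
    K=np.array([[m["fx"],0,m["cx"]],[0,m["fy"],m["cy"]],[0,0,1.]])
    p=cv2.undistortPoints(np.array([[[u,v]]],float),K,np.array([m["k1"],0,0,0,0.]))[0,0]
    T=np.array(m["world_from_camera"]); return T[:3,3],T[:3,:3]@np.array([p[0],p[1],1])
def at(m,u,v,z):
    o,d=ray(m,u,v); return o+d*(z-o[2])/d[2]
def px(m,P):
    T=np.linalg.inv(np.array(m["world_from_camera"])); c=T[:3,:3]@np.array(P,float)+T[:3,3]
    x,y=c[:2]/c[2]; f=1+m["k1"]*(x*x+y*y); return np.array([m["fx"]*x*f+m["cx"],m["fy"]*y*f+m["cy"]])
E
python3 - <<'E'
from h import *
for n in("scene","top"):
    cv2.imwrite(f"pics/{n}0.png",cams.read_camera(n)); m=cams.camera_model(n); print(n,m["fx"],m["k1"],np.round(m["world_from_camera"],2).tolist())
s=status.get_state();print(s["t"],s["ee_rot"],s["tool_pos"],s["grip_width"])
E
```

```text
scene 518.632874061399 -0.11291704549071975 [[0.37, -0.64, 0.67, -13.8], [-0.93, -0.24, 0.28, -423.4], [-0.01, -0.73, -0.69, 658.16], [0.0, 0.0, 0.0, 1.0]]
top 458.93917001237946 -0.11414163043023229 [[0.01, -0.99, 0.15, 402.25], [-1.0, -0.01, 0.0, -169.6], [-0.0, -0.15, -0.99, 915.62], [0.0, 0.0, 0.0, 1.0]]
0.1 [-1.89611288e-04  2.21055143e-01  9.75261149e-01 -5.27332647e-04] [247.82604483 518.60413143 230.75018098] 1.0023508153557132
```

View pics/top0.png

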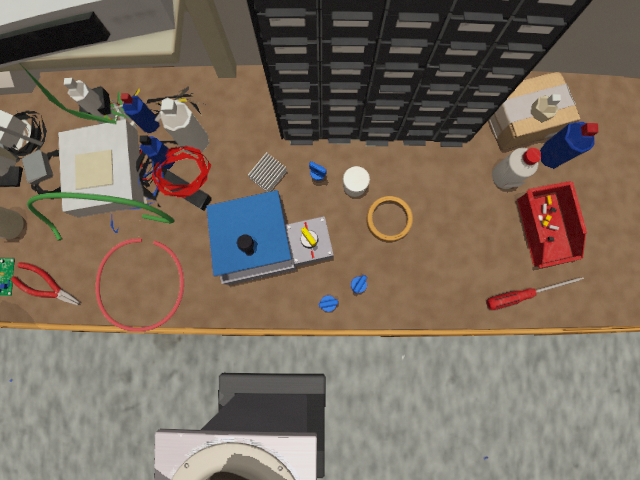

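View pics/scene0.png

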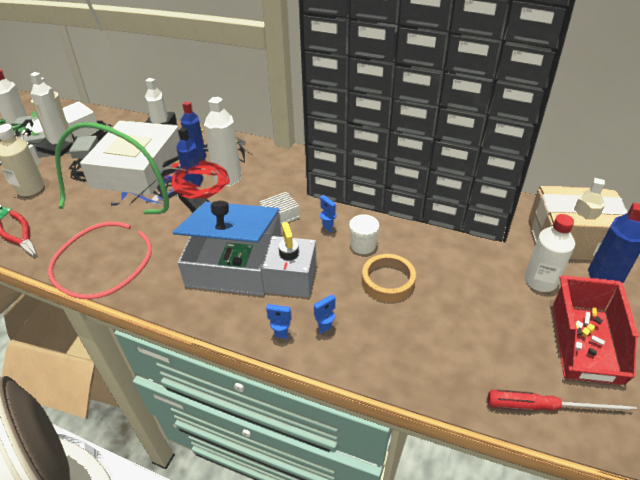

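The top view shows the case at about (250,235), the lock pod at (310,240) with the yellow bow on top, and the knob at (246,243). The heat sink is at (268,172), the pot at (356,182) and the tape at (390,218). Next, an enlarged crop of each view.

```bash
python3 - <<'E'
import cv2,numpy as np
a=cv2.imread("pics/top0.png")[180:290,200:345]; b=cv2.imread("pics/scene0.png")[190:305,170:325]
f=lambda i:cv2.resize(i,(i.shape[1]*5,300*i.shape[0]*5//300),interpolation=cv2.INTER_CUBIC)
a=f(a);b=f(b); cv2.imwrite("pics/topz.png",a);cv2.imwrite("pics/scenez.png",b)
E
```

```text
(no output)
```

View pics/topz.png

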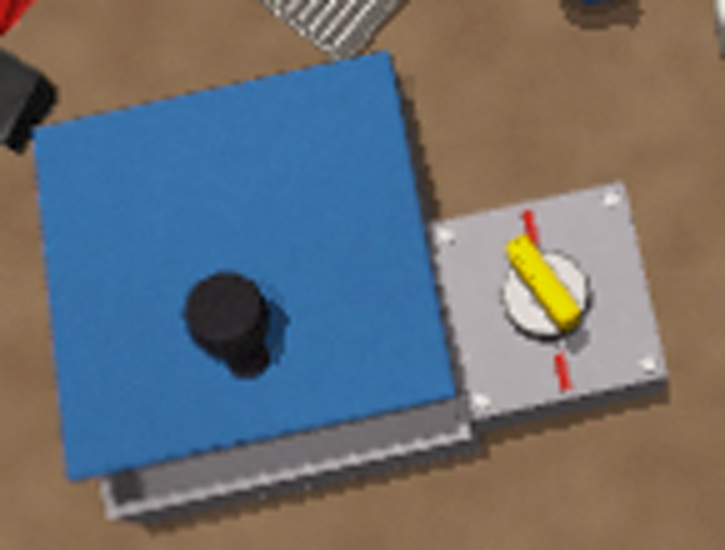

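View pics/scenez.png

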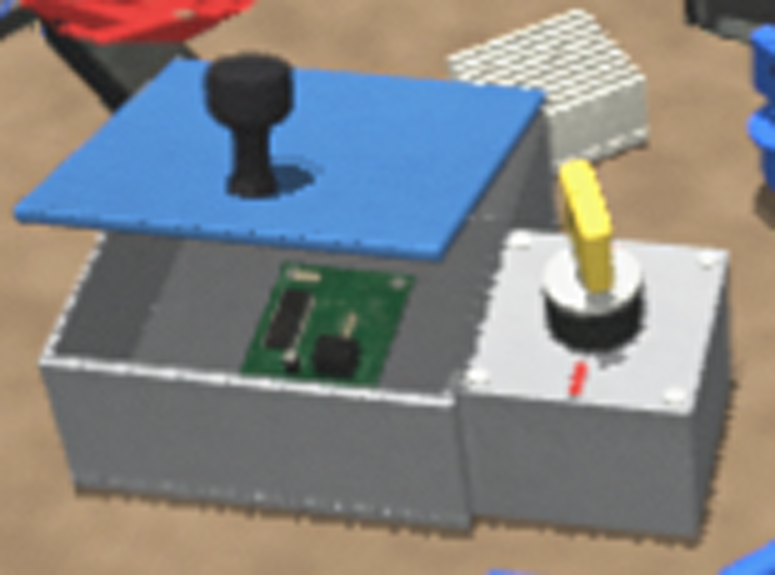

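The top crop shows the red marks at full-image (305.8,225.2) and (312.6,254.4). The flange is at about (309.2,238.8), and the bow runs from (304,229.5) to (313.5,245). The pod corners, the lid's front corners at (214.5,275.5) and (291,259.5), and the knob top at (245,242) are also clear. I'll compute positions from these.

```bash
python3 - <<'E'
from h import *
t=cams.camera_model("top"); s=cams.camera_model("scene")
T=lambda x,y,z:at(t,200+x/5-.4,180+y/5-.4,z)
f=T(563,372,60);b=T(529,226,60);print("marks",f.round(1),b.round(1),np.linalg.norm(f-b))
yaw=np.arctan2(*(b-f)[[1,0]]);
c=[T(*p,60) for p in((435,224),(622,184),(665,374),(474,416))]
print("pod",np.mean(c,0).round(1),[np.linalg.norm(c[i]-c[i-1]).round(1) for i in range(4)])
e=(c[0]-c[3])+(c[1]-c[2]);yaw2=np.arctan2(e[1],e[0]);print("yaw",yaw,yaw2)
L=(f+b)/2
b1=T(518,240,114.5);b2=T(568,320,114.5);print("bow",((b1+b2)/2).round(1),"yaw",np.arctan2(*(b1-b2)[[1,0]]))
# scene: front mark
S=lambda x,y,z:at(s,170+x/5-.4,190+y/5-.4,z)
print("scene front mark",S(578,379,60).round(1))
C=[S(*p,60) for p in((508,232),(730,252),(692,412),(460,392))];print("scene pod",np.mean(C,0).round(1))
yaw=yaw2
R=np.array([[np.cos(yaw),-np.sin(yaw)],[np.sin(yaw),np.cos(yaw)]])
case=L[:2]-R@[-30,-108];print("case",case,"lock",L)
# lid angle fit: knob top & front corners
for a in np.arange(.3,.8,.1):
    def lid(d,y,h):
        x=75-d*np.cos(a)-h*np.sin(a)*-1*-1 if 0 else 75-d*np.cos(a)+h*np.sin(a)
        z=60.5+d*np.sin(a)+h*np.cos(a); return [*(case+R@[x,y]),z]
    print(round(a,2),[(np.round((px(s,lid(*q))-[170,190])*5).astype(int).tolist()) for q in((150,70,0),(150,-70,0),(120,0,41))],[(np.round((px(t,lid(*q))-[200,180])*5).astype(int).tolist()) for q in((150,70,6),(150,-70,6))], np.round(lid(120,0,41)), np.round(lid(150,0,6)))
E
```

```text
marks [ 497.8 -149.9   60. ] [ 553.3 -136.5   60. ] 57.09415590056626
pod [ 525.5 -144.3   60. ] [np.float64(74.5), np.float64(72.5), np.float64(74.3), np.float64(73.2)]
yaw 0.23674473372184693 0.2194261362939282
bow [ 524.4 -143.7  114.5] yaw 0.5628728359892805
scene front mark [ 498.2 -149.7   60. ]
scene pod [ 525.2 -144.4   60. ]
case [531.3214986  -31.23395592] lock [ 525.54913486 -143.17447502   60.        ]
0.3 [[12, 243], [438, 287], [246, 107]] [[68, 482], [456, 399]] [504. -37. 135.] [466. -46. 111.]
0.4 [[8, 199], [438, 242], [249, 67]] [[56, 463], [450, 379]] [512. -35. 145.] [472. -44. 124.]
0.5 [[7, 153], [439, 195], [253, 27]] [[43, 440], [443, 355]] [521. -34. 154.] [479. -43. 138.]
0.6 [[7, 106], [441, 146], [258, -12]] [[29, 413], [435, 326]] [530. -31. 162.] [487. -41. 150.]
0.7 [[10, 58], [444, 97], [265, -50]] [[16, 382], [427, 294]] [541. -29. 169.] [496. -39. 162.]
```

Top and scene agree to within 1 mm. The lock is at about (525.5,-143.8), the case yaw is about 0.225, the lid about 0.37 rad, and the key is about 0.34 rad counter-clockwise of the marks. I'll move above the lid front beside the knob with the jaw shut.

move_arm:
  jaw: [-1, -1, -1, -1, -1]
  offset:
    - [0.03, -0.07, 0]
    - [0.03, -0.07, 0]
    - [0.03, -0.07, 0]
    - [0.03, -0.07, 0]
    - [0.03, -0.07, 0]
  turn: [-1, -1, -1, -1, -1]

```text
t: 0.52
tool_pos: [323.0, 342.1, 231.0]
ee_rot: [-0.0, 0.457, 0.889, -0.0]
force: [1.5, 0.3, -0.3]
grip_width: 0.299
gripper_force: 0.0
```

move_arm:
  jaw: [-1, -1, -1, -1, -1]
  offset:
    - [0.03, -0.07, 0]
    - [0.03, -0.07, 0]
    - [0.03, -0.07, 0]
    - [0.03, -0.07, 0]
    - [0.03, -0.07, 0]
  turn: [-1, -1, -1, -1, -1]

```text
t: 0.93
tool_pos: [398.0, 167.0, 231.2]
ee_rot: [-0.0, 0.663, 0.748, -0.0]
force: [1.4, 0.6, 0.4]
grip_width: -0.0
gripper_force: 0.0
```

move_arm:
  jaw: [-1, -1, -1, -1, -1]
  offset:
    - [0.03, -0.07, 0]
    - [0.03, -0.07, 0]
    - [0.03, -0.07, 0]
    - [0.03, -0.07, 0]
    - [0.03, -0.07, 0]
  turn: [-1, -1, -1, -1, -1]

```text
t: 1.35
tool_pos: [473.1, -8.2, 231.2]
ee_rot: [-0.0, 0.828, 0.561, -0.0]
force: [0.8, 0.5, 0.2]
grip_width: 0.001
gripper_force: 0.0
```

move_arm:
  jaw: [-1, -1, -1, -1, -1]
  offset:
    - [0, 0, -0.05]
    - [0, 0, -0.06]
    - [0, 0, -0.06]
    - [0, 0, -0.04]
    - [0, 0, -0.02]
  turn: [-1, -1, -1, -1, -1]

```text
t: 1.77
tool_pos: [471.5, -6.2, 113.2]
ee_rot: [-0.001, 0.941, 0.338, -0.002]
force: [-0.2, 0.2, -0.0]
grip_width: 0.003
gripper_force: 0.3
```

move_arm:
  jaw: [-1, -1, -1, -1, -1]
  offset:
    - [0, 0, -0.02]
    - [0, 0, -0.02]
    - [0, 0, -0.02]
    - [0, 0, -0.016]
    - [0, 0, -0.012]
  turn: [0, 0, 0, 0, 0]

```text
t: 2.18
tool_pos: [472.9, -6.2, 71.5]
ee_rot: [-0.0, 0.94, 0.342, -0.0]
force: [-0.4, -0.6, -0.6]
grip_width: 0.002
gripper_force: 0.2
```

move_arm:
  jaw: [-1, -1, -1, -1, -1]
  offset:
    - [0, 0, -0.004]
    - [0, 0, -0.004]
    - [0, 0, -0.002]
    - [0, 0, 0]
    - [0, 0, 0]
  turn: [0, 0, 0, 0, 0]

```text
t: 2.6
tool_pos: [473.1, -6.2, 67.6]
ee_rot: [0.0, 0.94, 0.341, 0.0]
force: [-0.2, 0.4, -0.3]
grip_width: 0.002
gripper_force: 0.0
```

```bash
python3 - <<'E'
from h import *
s=status.get_state();print(s["t"],s["tool_pos"],s["force"])
i=cams.read_camera("scene")[190:305,170:325]; cv2.imwrite("pics/s1.png",cv2.resize(i,None,fx=4,fy=4))
E
```

```text
2.6 [473.09815189  -6.24770849  67.57096655] [-0.16281808  0.4294326  -0.31754254]
```

View pics/s1.png

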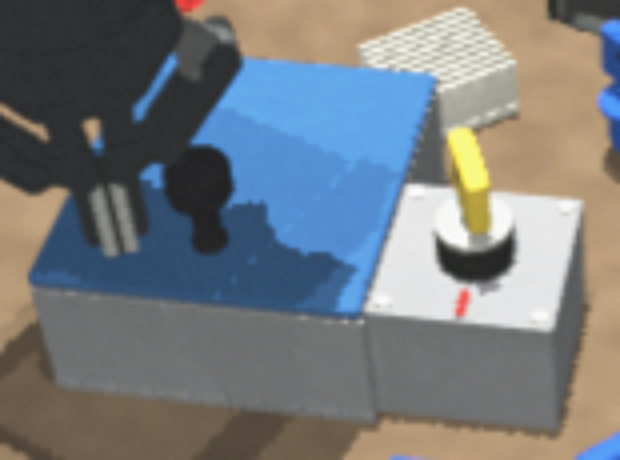

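The lid looks flush and shut, and the bow is untouched at about (469,180) in the crop. Lift, then go above the key.

move_arm:
  jaw: [-1, -1, 0, 0, 0]
  offset:
    - [0, 0, 0.06]
    - [0, 0, 0.06]
    - [0, 0, 0.06]
    - [0.026, -0.069, 0]
    - [0.026, -0.069, 0]
  turn: [0, 0, 0, -1, -0.33]

```text
t: 3.07
tool_pos: [500.0, -75.4, 159.9]
ee_rot: [0.001, 0.961, 0.277, 0.002]
force: [1.1, 0.2, 0.1]
grip_width: 0.417
gripper_force: 0.0
```

move_arm:
  jaw: [0, 0, 0, 0]
  offset:
    - [0.026, -0.069, 0]
    - [0.026, -0.069, 0]
    - [0, 0, 0]
    - [0, 0, 0]
  turn: [0, 0, 0, 0]

```text
t: 3.4
tool_pos: [525.1, -145.8, 157.0]
ee_rot: [-0.0, 0.961, 0.277, -0.0]
force: [-0.7, 0.6, -0.3]
grip_width: 0.498
gripper_force: 0.0
```

```bash
python3 - <<'E'
from h import *
s=status.get_state();print(s["t"],s["tool_pos"],s["ee_rot"],s["force"],s["grip_width"])
m=cams.camera_model("wrist"); cv2.imwrite("pics/w1.png",cams.read_camera("wrist"))
print(np.round(m["world_from_camera"],2).tolist(),px(m,[525.5,-143.8,115]),px(m,[525.5,-143.8,60]))
E
```

```text
3.4 [ 525.10065722 -145.76221795  156.98987108] [-2.05408161e-04  9.60998407e-01  2.76553764e-01 -1.85828219e-04] [-0.68526852  0.61384327 -0.26406096] 0.49801206127445286
[[0.53, -0.81, -0.23, 583.92], [-0.85, -0.51, -0.15, -107.71], [0.0, 0.28, -0.96, 298.8], [0.0, 0.0, 0.0, 1.0]] [322.35596774 267.39923618] [322.51513279 238.38207898]
```

View pics/w1.png

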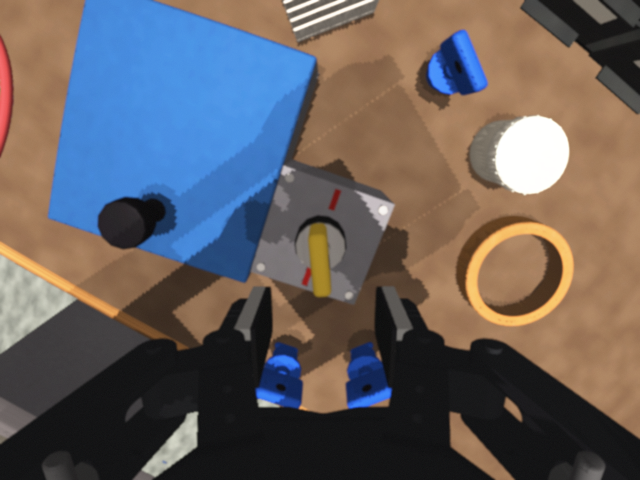

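The wrist view shows the bow's top edge from about (317,226) to (322,294) and the red marks at (335,199) and (308,276), both close to the prediction.

```bash
python3 - <<'E'
from h import *
m=cams.camera_model("wrist")
a=at(m,317.5,226,115);b=at(m,321.5,294,115);print((a+b)/2,np.linalg.norm(a-b),np.arctan2(*(a-b)[[1,0]]))
f=at(m,308,276,60);k=at(m,335,199,60);print((f+k)/2,np.linalg.norm(f-k),np.arctan2(*(k-f)[[1,0]]))
E
```

```text
[ 527.45197964 -139.49834328  115.        ] 37.60640466273095 0.6130793465180063
[ 524.54901924 -141.92092703   60.        ] 56.30424367629538 0.23397986868217144
```

move_arm:
  jaw: [0, 0, 0, 0, 0]
  offset:
    - [0, 0.005, -0.03]
    - [0, 0, -0.04]
    - [0, 0, -0.04]
    - [0, 0, -0.03]
    - [0, 0, 0]
  turn: [0.3, 0, 0, 0, 0]

```text
t: 3.87
tool_pos: [523.5, -140.0, 84.7]
ee_rot: [-0.001, 0.956, 0.293, -0.001]
force: [-0.9, 0.9, 0.1]
grip_width: 0.502
gripper_force: 0.0
```

move_arm:
  jaw: [-0.4, -0.6, -0.7, -0.7, -0.7]
  offset:
    - [0, 0, 0]
    - [0, 0, 0]
    - [0, 0, 0]
    - [0, 0, 0]
    - [0, 0, 0]
  turn: [0, 0, 0, 0, 0]
  newtons: 20

```text
t: 4.28
tool_pos: [525.2, -141.8, 88.0]
ee_rot: [0.0, 0.956, 0.292, 0.0]
force: [-0.2, 0.8, 0.1]
grip_width: 0.153
gripper_force: 0.3
```

move_arm:
  jaw: [-0.7, -0.75, -0.8, -0.85, -0.9]
  offset:
    - [0, -0.003, 0]
    - [0, 0, 0]
    - [0, 0, 0]
    - [0, 0, 0]
    - [0, 0, 0]
  turn: [0, 0, 0, 0, 0]
  newtons: 25

```text
t: 4.7
tool_pos: [524.9, -143.3, 87.3]
ee_rot: [-0.0, 0.956, 0.292, -0.0]
force: [0.1, -0.1, 0.4]
grip_width: 0.109
gripper_force: 26.4
```

move_arm:
  jaw: [-1, -1, -1]
  offset:
    - [0, 0, 0]
    - [0, 0, 0]
    - [0, 0, 0]
  turn: [0, 0, 0]

```text
t: 4.95
tool_pos: [524.9, -143.2, 87.2]
ee_rot: [-0.0, 0.956, 0.292, -0.0]
force: [0.5, -0.2, 1.2]
grip_width: 0.111
gripper_force: 26.4
```

move_arm:
  jaw: [-1, -1, -1, -1, -1]
  offset:
    - [0, 0, -0.002]
    - [0, 0, -0.002]
    - [0, 0, -0.002]
    - [0, 0, 0]
    - [0, 0, 0]
  turn: [0, 0, 0, 0, 0]
  newtons: 45

```text
t: 5.37
tool_pos: [525.0, -143.3, 84.2]
ee_rot: [-0.0, 0.956, 0.292, -0.0]
force: [1.1, -0.1, 2.0]
grip_width: 0.11
gripper_force: 50.6
```

move_arm:
  jaw: [-1, -1, -1, -1, -1]
  offset:
    - [0, 0, -0.002]
    - [0, 0, -0.002]
    - [0, 0, 0]
    - [0, 0, 0]
    - [0, 0, 0]
  turn: [0, 0, 0, 0, 0]

```text
t: 5.78
tool_pos: [524.9, -143.2, 82.3]
ee_rot: [-0.0, 0.956, 0.292, -0.0]
force: [0.4, -0.7, 2.0]
grip_width: 0.106
gripper_force: 50.7
```

move_arm:
  jaw: [-1, -1, -1, -1]
  offset:
    - [0, 0, -0.002]
    - [0, 0, -0.002]
    - [0, 0, 0]
    - [0, 0, 0]
  turn: [0, 0, 0, 0]

```text
t: 6.12
tool_pos: [525.1, -143.3, 80.4]
ee_rot: [0.0, 0.956, 0.292, 0.0]
force: [0.5, -1.3, 4.7]
grip_width: 0.108
gripper_force: 51.2
```

move_arm:
  jaw: [-1, -1, -1, -1]
  offset:
    - [0, 0, -0.002]
    - [0, 0, 0]
    - [0, 0, 0]
    - [0, 0, 0]
  turn: [0, 0, 0, 0]

```text
t: 6.45
tool_pos: [525.2, -143.4, 79.6]
ee_rot: [0.0, 0.956, 0.292, 0.0]
force: [0.6, -2.4, 6.3]
grip_width: 0.103
gripper_force: 51.4
```

move_arm:
  jaw: [-1, -1, -1, -1, -1]
  offset:
    - [0, 0, 0]
    - [0, 0, 0]
    - [0, 0, 0]
    - [0, 0, 0]
    - [0, 0, 0]
  turn: [0.4, 0.4, 0.4, 0.4, 0]

```text
t: 6.87
tool_pos: [524.9, -143.2, 79.1]
ee_rot: [-0.0, 0.93, 0.369, -0.0]
force: [1.6, -1.4, -0.3]
grip_width: 0.109
gripper_force: 50.5
```

move_arm:
  jaw: [-1, -1, -1, -1, -1]
  offset:
    - [0, 0, 0]
    - [0, 0, 0]
    - [0, 0, 0]
    - [0, 0, 0]
    - [0, 0, 0]
  turn: [0.4, 0.4, 0.4, 0.4, 0]

```text
t: 7.28
tool_pos: [524.6, -143.1, 78.9]
ee_rot: [-0.0, 0.897, 0.441, -0.0]
force: [-0.1, 0.1, 0.9]
grip_width: 0.106
gripper_force: 50.3
```

move_arm:
  jaw: [-1, -1, -1, -1]
  offset:
    - [0, 0, -0.002]
    - [0, 0, -0.002]
    - [0, 0, 0]
    - [0, 0, 0]
  turn: [0, 0, 0, 0]

```text
t: 7.62
tool_pos: [524.8, -143.1, 77.0]
ee_rot: [-0.0, 0.898, 0.44, -0.0]
force: [0.6, -0.2, -0.1]
grip_width: 0.109
gripper_force: 50.3
```

move_arm:
  jaw: [-1, -1, -1, -1, -1]
  offset:
    - [0, 0, 0]
    - [0, 0, 0]
    - [0, 0, 0]
    - [0, 0, 0]
    - [0, 0, 0]
  turn: [0.4, 0.4, 0.4, 0, 0]

```text
t: 8.03
tool_pos: [524.9, -143.2, 77.2]
ee_rot: [-0.0, 0.87, 0.493, -0.0]
force: [-0.1, 0.3, -0.9]
grip_width: 0.103
gripper_force: 50.3
```

move_arm:
  jaw: [-1, -1, -1, -1, -1]
  offset:
    - [0, 0, -0.002]
    - [0, 0, -0.002]
    - [0, 0, 0]
    - [0, 0, 0]
    - [0, 0, 0]
  turn: [0, 0, 0, 0, 0]

```text
t: 8.45
tool_pos: [524.9, -143.2, 75.2]
ee_rot: [-0.0, 0.87, 0.494, -0.0]
force: [0.2, -0.1, -0.5]
grip_width: 0.106
gripper_force: 50.3
```

```bash
python3 - <<'E'
from h import *
s=status.get_state();print(s["t"],s["tool_pos"],s["force"],s["moment"])
E
```

```text
8.45 [ 524.86822912 -143.21465524   75.186908  ] [ 0.17815371 -0.1416123  -0.50983783] [-0.01630099  0.02240337  0.01992994]
```

move_arm:
  jaw: [-1, -1, -1, -1, -1]
  offset:
    - [0, 0, -0.002]
    - [0, 0, -0.002]
    - [0, 0, 0]
    - [0, 0, 0]
    - [0, 0, 0]
  turn: [0, 0, 0, 0, 0]

```text
t: 8.87
tool_pos: [525.6, -143.5, 74.3]
ee_rot: [0.001, 0.87, 0.494, 0.001]
force: [-0.7, 1.1, 11.4]
grip_width: 0.102
gripper_force: 52.2
```

move_arm:
  jaw: [-1, -1, -1, -1]
  offset:
    - [0, 0, -0.001]
    - [0, 0, -0.001]
    - [0, 0, 0]
    - [0, 0, 0]
  turn: [0, 0, 0, 0]

```text
t: 9.2
tool_pos: [525.9, -143.6, 74.2]
ee_rot: [0.001, 0.87, 0.494, 0.001]
force: [-3.6, 1.8, 22.5]
grip_width: 0.111
gripper_force: 54.1
```

The key has bottomed hard at TCP z 74.2, about 13 mm below where I grasped it. I'll back off the press and turn clockwise, watching the torque.

move_arm:
  jaw: [-1, -1, -1, -1, -1]
  offset:
    - [0, 0, 0.003]
    - [0, 0, 0]
    - [0, 0, 0]
    - [0, 0, 0]
    - [0, 0, 0]
  turn: [0, 0, -0.5, -0.5, 0]

```text
t: 9.62
tool_pos: [525.4, -143.4, 74.3]
ee_rot: [0.0, 0.894, 0.448, 0.0]
force: [-0.9, 0.2, 9.3]
grip_width: 0.106
gripper_force: 51.9
```

move_arm:
  jaw: [-1, -1, -1, -1, -1]
  offset:
    - [0, 0, 0]
    - [0, 0, 0]
    - [0, 0, 0]
    - [0, 0, 0]
    - [0, 0, 0]
  turn: [-0.5, -0.5, -0.5, -0.5, 0]

```text
t: 10.03
tool_pos: [525.4, -143.4, 74.3]
ee_rot: [0.0, 0.934, 0.357, 0.0]
force: [-0.3, 0.7, 9.5]
grip_width: 0.106
gripper_force: 51.9
```

```bash
python3 - <<'E'
from h import *
s=status.get_state();print(s["t"],s["tool_pos"],s["force"],s["moment"])
E
```

```text
10.0333 [ 525.38128263 -143.42514565   74.31249074] [-0.29410786  0.68558936  9.49697221] [0.00055403 0.02485917 0.01354714]
```

move_arm:
  jaw: [-1, -1, -1, -1, -1]
  offset:
    - [0, 0, 0]
    - [0, 0, 0]
    - [0, 0, 0]
    - [0, 0, 0]
    - [0, 0, 0]
  turn: [-0.5, -0.5, -0.5, 0, 0]

```text
t: 10.45
tool_pos: [525.4, -143.5, 74.3]
ee_rot: [0.0, 0.958, 0.287, 0.001]
force: [0.3, -0.5, 8.9]
grip_width: 0.106
gripper_force: 51.8
```

```bash
python3 - <<'E'
from h import *
s=status.get_state();print(s["t"],s["tool_pos"],s["force"],s["moment"])
i=cams.read_camera("scene")[170:290,190:340]; cv2.imwrite("pics/s2.png",cv2.resize(i,None,fx=5,fy=5,interpolation=2))
E
```

```text
10.45 [ 525.40183772 -143.45472003   74.326006  ] [ 0.31574588 -0.47727315  8.93266396] [-0.00656564 -0.00775241  0.0835124 ]
```

View pics/s2.png

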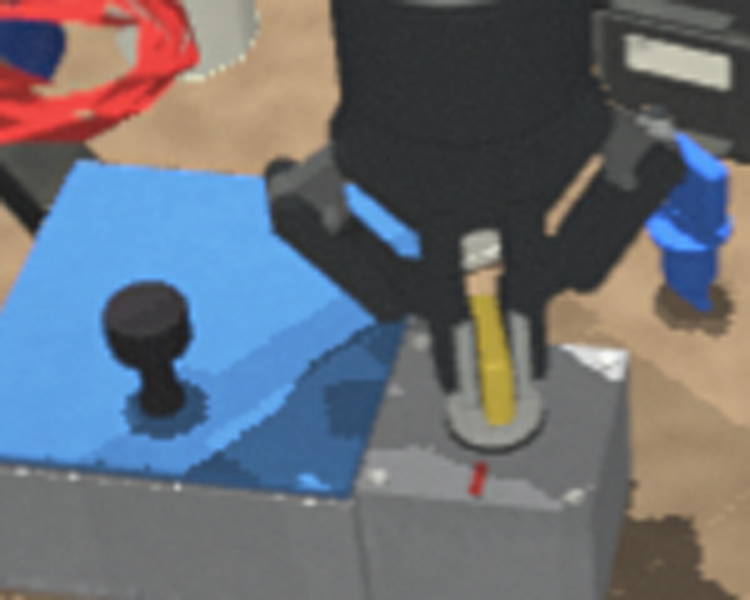

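The flange now sits almost on the pod top at crop (495,425) and the collar has disappeared under it, so the key is home. Keep turning clockwise.

move_arm:
  jaw: [-1, -1, -1, -1, -1]
  offset:
    - [0, 0, 0]
    - [0, 0, 0]
    - [0, 0, 0]
    - [0, 0, 0]
    - [0, 0, 0]
  turn: [-0.5, -0.5, -0.5, -0.5, -0.5]

```text
t: 10.92
tool_pos: [525.4, -143.5, 74.3]
ee_rot: [0.0, 0.986, 0.164, 0.001]
force: [0.2, -1.0, 9.1]
grip_width: 0.102
gripper_force: 51.7
```

move_arm:
  jaw: [-1, -1, -1, -1, -1]
  offset:
    - [0, 0, 0]
    - [0, 0, 0]
    - [0, 0, 0]
    - [0, 0, 0]
    - [0, 0, 0]
  turn: [-0.5, -0.5, -0.3, 0, 0]

```text
t: 11.33
tool_pos: [525.5, -143.6, 74.3]
ee_rot: [0.0, 0.995, 0.101, 0.001]
force: [0.9, -1.5, 7.7]
grip_width: 0.107
gripper_force: 51.7
```

```bash
python3 - <<'E'
from h import *
s=status.get_state();print(s["t"],s["tool_pos"],s["ee_rot"],s["force"],s["moment"])
E
```

```text
11.3333 [ 525.47081418 -143.57947811   74.3416276 ] [4.40039794e-04 9.94876242e-01 1.01097083e-01 6.70403002e-04] [ 0.93471617 -1.54837369  7.74819148] [-0.24029262 -0.11390789  0.10818356]
```

move_arm:
  jaw: [-1, -1, -1, -1]
  offset:
    - [0, 0, 0]
    - [0, 0, 0]
    - [0, 0, 0]
    - [0, 0, 0]
  turn: [-0.3, -0.3, 0, 0]

```text
t: 11.67
tool_pos: [525.5, -143.6, 74.3]
ee_rot: [0.0, 0.997, 0.071, 0.001]
force: [0.9, -1.9, 8.4]
grip_width: 0.107
gripper_force: 51.7
```

```bash
python3 - <<'E'
from h import *
s=status.get_state();print(s["tool_pos"],s["ee_rot"],s["force"],s["moment"])
E
```

```text
[ 525.46500185 -143.59762468   74.30569938] [4.29059132e-04 9.97461169e-01 7.12078665e-02 6.86628515e-04] [ 0.89938974 -1.85620574  8.43739763] [-0.35061379 -0.07948253  0.08754873]
```

move_arm:
  jaw: [-0.7, -0.6, -0.5, -0.4, -0.4]
  offset:
    - [0, 0, 0]
    - [0, 0, 0]
    - [0, 0, 0]
    - [0, 0, 0]
    - [0, 0, 0]
  turn: [0, 0, 0, 0, 0]

```text
t: 12.08
tool_pos: [524.8, -143.2, 73.6]
ee_rot: [-0.0, 0.997, 0.071, -0.0]
force: [-0.2, -0.1, -0.4]
grip_width: 0.299
gripper_force: 0.0
```

move_arm:
  jaw: [-0.4, -0.4, -0.4, -0.4, -0.4]
  offset:
    - [0, 0, 0.01]
    - [0, 0, 0.03]
    - [0, 0, 0.06]
    - [0, 0, 0.06]
    - [0, 0, 0]
  turn: [0, 0, 0, 0, 0]

```text
t: 12.5
tool_pos: [526.8, -144.0, 159.7]
ee_rot: [0.002, 0.997, 0.071, 0.003]
force: [0.1, -0.8, 1.0]
grip_width: 0.3
gripper_force: 0.0
```

```bash
python3 - <<'E'
from h import *
s=status.get_state();print(s["t"],s["tool_pos"],s["force"])
i=cams.read_camera("scene")[180:305,170:325]; i=cv2.resize(i,(0,0),fx=3.5,fy=3.5,interpolation=2)
w=cams.read_camera("wrist")[140:340,200:440]; w=cv2.resize(w,None,fx=1,fy=437/200)
m=cams.camera_model("wrist");print(px(m,[525.3,-143.3,66]))
w=cams.read_camera("wrist")[120:330,210:410]; w=cv2.resize(w,None,fx=1.25,fy=1.25)
h=max(i.shape[0],w.shape[0]);p=lambda a:cv2.copyMakeBorder(a,0,h-a.shape[0],0,0,0)
cv2.imwrite("pics/f.png",np.hstack([p(i),p(w)]))
E
```

```text
12.5 [ 526.77098549 -143.95040544  159.7450352 ] [ 0.13593422 -0.75354552  0.99017269]
[324.2921507  243.69208348]
```

View pics/f.png

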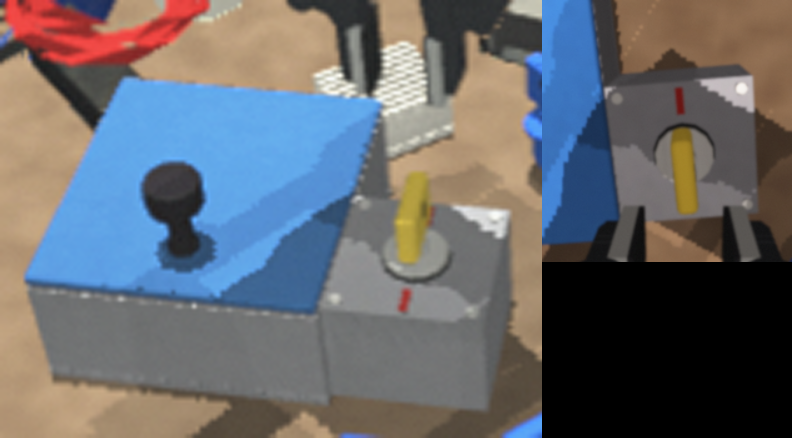

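The lid is shut, the flange sits low on the pod with the bow in line with the red marks, and the gripper is clear. I'm handing in.

```bash
python3 -c "
from station import job
print(job.finish_job())"
```

```text
the job is handed in; nothing more can be done
None
```

The lid is shut, and the key is home, turned clockwise to the red marks and released; I handed the job in at about 12.7 s, but it returned no verdict.

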